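Prop pack with folding wedges on the joiner's bench

TASK

Build a level prop on the black board with the yellow outline: the plywood block flat inside the outline with its long sides along the outline's long sides, then the dark wedge on it with its flat side down, then the pale wedge, also flat side down, on the dark one but turned end for end, so that its orange thick end lies over the thin end of the dark wedge and the top comes out level, and last the steel weight upright on the middle of the top. Stack them in this order, each centred and square on the one below, set down and not dropped, and leave the tape measure and the glue bottle where they are.

Things in the scene. Friction and masses are not known exactly. Their poses are not given: they have to be found in the camera images.
- ply_block: rectangular plywood packing block, 120 x 60 x 40 mm (x, y, z), striped layered edges, two green paint stripes across its top; loose, 0.19 kg. Origin: centre of its underside; x along the 120 mm length, z up
- dark_wedge: dark brown walnut wooden wedge lying on its flat underside: 120 mm long, 50 mm wide with upright sides, 14 mm thick at one end growing evenly to 32 mm at the other (23 mm in the middle; top slopes 0.149 rad); the last 22 mm at the thick end are orange. Both wedges are alike in shape. Loose, 0.09 kg. Origin: centre of the flat underside; x lengthways to the thick orange end, z up
- pale_wedge: pale cream beech wooden wedge lying on its flat underside: 120 mm long, 50 mm wide with upright sides, 14 mm thick at one end growing evenly to 32 mm at the other (23 mm in the middle; top slopes 0.149 rad); the last 22 mm at the thick end are orange. Both wedges are alike in shape. Loose, 0.09 kg. Origin: centre of the flat underside; x lengthways to the thick orange end, z up
- steel_weight: round steel hold-down weight: base disc 60 mm across and 25 mm high, a 16 mm stem, and on top a red knob 30 mm across from 45 to 65 mm above the underside; loose, about 0.65 kg. Origin: centre of its underside; z up
- black_board: black board fixed to the bench, 180 x 120 x 18 mm, with a thin yellow outline 152 x 92 mm painted on its top and centred on it; the target. Origin: centre of its underside (its top is 18 mm above it); x along the 180 mm length, z up
- bare_board: brown unmarked board of the same size, 180 x 120 x 18 mm, also fixed: not used. Origin: centre of its underside; x along its length
- tape_measure: yellow and black tape measure, 70 x 40 x 62 mm high, standing loose among the pieces: leave it. Origin: centre of its underside; x along the 70 mm length
- glue_bottle: white glue bottle with a blue label and orange cap, 56 mm across, 130 mm tall, standing loose between the two boards; leave it. Origin: centre of its underside
Things that resemble listed ones, but are neither listed nor needed, are in the scene too. Of the things shaped like the dark_wedge, the brown one is meant. Leave any blue look-alike of the pale_wedge alone.

How it is judged:
By the outcome, as a careful person would: the job done as asked, in the order asked, and still so for the second after the job is handed in, with the robot touching nothing.
It also fails if it takes over 128 s, if anything falls off the work surface, if the arm or the gripper's body presses on something with over 40 N, if the wrist force passes 120 N, or if a joint passes its speed limit or range.

ROBOT

A 7-joint arm with a two-finger parallel gripper is mounted at the origin on the work surface. World frame = base frame: x ahead of the robot, y to its left, z up, the work surface at z = 0. Lengths are in m, angles in rad, forces in N, time in s.
With the tool pointing down it reaches from about 0.35 to 0.9 m from the base axis. Payload 8.1 kg.
Tool frame: the origin (TCP) lies midway between the tips of the shut fingers; the grasp point (between the pads) lies 19 mm behind it; z points along the fingers, y is the line along which they close (so a half turn about z gives the same grasp; the last joint's range is limited). The gripper opens to 92 mm and grips with 3 to 60 N. Pads are 19 mm wide; open, the fingers measure 130 mm over their backs; the gripper's body (75 mm by 190 mm) begins 47 mm behind the grasp point.
Start: joints at [-1.362, 0.434, 0.025, 1.573, -0.012, 1.134, -0.075], TCP at [0.192, 0.595, 0.227] pointing down, gripper open.
Joint ranges: [-2.62, 2.62], [-0.44, 2.09], [-1.27, 1.32], [0.08, 2.57], [-1.32, 4.46], [0.12, 2], [-2.74, 2.74]. Speed limits (rad/s): [2.22, 2.22, 3.01, 3.01, 3.14, 3.14, 3.14].

INTERFACE

Orientations are given as a rotation vector (axis times angle).
In Python, from cell import arm gives the robot as it stands.
- The arm moves only by the tool carry_out, never from a script. Its arguments are lists of equal length, an entry for each row: "claw": the finger opening in cm, from 0 to 9.18; "delta_pos": the shift along the tool's x, y, z in cm, a list of three; "angular": the turn, a rotation vector about the tool's x, y, z in rad, a list of three. In form: {"claw": [claw, ...], "delta_pos": [[dx, dy, dz], ...], "angular": [[ax, ay, az], ...]}. A call has 1 to 20 rows; each row shifts and turns the commanded pose from where the row before left it, along the tool's axes as they then stand; what a row does not reach is not made up. A row lasts 1/10 s, in which the tool goes at most 50 mm and 8.59 degrees, less where a joint would pass 70% of its speed; a pose out of reach is approached as far as the arm can. A call with a gripper value outside its range is refused whole. The fingers move at their own pace and stop on an object; "force" is the grip in N (left out, the last holds). Time passes only in rows, so rows that do not move let the fingers close. It gives the time, the measured TCP pose, the force, the opening and the grip force at its end, in the units of the state.
- arm.observe(): the state, without advancing time (a new reading comes with each control period).
- arm.get_image(name): name is "side" or "top" or "wrist"; returns a dict with "frame" (384x512x3 uint8, red, green, blue), "mtx" (3x3 intrinsics, pixels), "T" (4x4, takes a point from camera to world coordinates). Camera axes: x right, y down, z forward; pixel columns grow to the right and rows downward; lengths in m; the calibration is good to about 2 mm. A picture is of the moment at which its call begins. There is no depth.
- arm.sign_off(): hands the job in; it is judged then, once.
Trained networks look in a picture, given as the dict that the camera call returned (one of the last four; its "shot" number tells which), for a name from the list of things; names that differ only in an ending like _2 or _b are one class to them, and where a whole thing is asked for, a point or a joint stands for the part that bears it (a point fixed in the world has none). Each returns a list of dicts, best first, with "conf" (0 to 1); they miss things now and then, are a little off and sometimes report something else, mostly with a low value. They report only what shows in the picture. A call takes as long as a camera call. They do not tell look-alikes from the thing itself.
- arm.look_for(label, picture): "centre" ([column, row] as shares, 0 to 1, of the picture: columns of its width, rows of its height, amid what is visible of it).
- arm.trace(label, picture): "region" (384x512 bool, what is visible of it) and "centre" ([column, row] as shares, 0 to 1, of the picture: columns of its width, rows of its height, amid what is visible of it).
- arm.place_of(label, picture): "centre" ([column, row] as shares, 0 to 1, of the picture: columns of its width, rows of its height: a listed point, or the origin of a listed thing).
The state is a dict: "clock": time; "joints": joint angles; "dq": joint speeds; "joint_efforts": joint torques, N m; "position": TCP position; "ee_rot": TCP orientation; "force": force on the tool from outside, world axes, zero at the start; "ft_torque": the same for the moment, N m; "width": opening from 0.0 (shut) to 1.0 (fully open); "gripper_force": force on a finger pad.
Only numpy, scipy, OpenCV 4.12 (cv2) and the standard library are available. Lean on these libraries where they do the work, as an engineer would, in place of code of your own. Each camera call takes 0.05 s, during which the arm holds its last target. There are 200 camera calls.

## Working session

There is one attempt and no reset: what is moved stays moved. The work goes in short steps, Python scripts to look and compute and a tool call to move; the robot and the scene stay as the last step left them, time stands still between calls to the robot, and variables do not carry over. Pictures are saved under pics/ and viewed, at most 14 in all, crops included, and the job is handed in when it is done.

Besides the shell and the picture viewer there is one more tool, called after ">>>" as name(argument=value, ...), one argument or row to a line, values as JSON. carry_out: Moves the arm, as the interface text tells. Its arguments: {"type":"object","properties":{"claw":{"type":"array","items":{"type":"number"}},"delta_pos":{"type":"array","items":{"type":"array","items":{"type":"number"}}},"angular":{"type":"array","items":{"type":"array","items":{"type":"number"}}},"force":{"type":"number"}},"required":["claw","delta_pos","angular"]}

```bash
mkdir -p pics; ls
cat > h.py <<'E'
import numpy as np, cv2
from cell import arm
from scipy.spatial.transform import Rotation as R
def pix2w(im,uv,z):
    K=np.array(im["mtx"]);T=np.array(im["T"])
    d=T[:3,:3]@np.linalg.inv(K)@np.array([uv[0],uv[1],1.0]);o=T[:3,3]
    return o+d*(z-o[2])/d[2]
def w2pix(im,p):
    K=np.array(im["mtx"]);T=np.array(im["T"])
    c=K@(T[:3,:3].T@(np.array(p)-T[:3,3])); return c[:2]/c[2]
def save(im,n): cv2.imwrite(f"pics/{n}.png",im["frame"][:,:,::-1])
E
python3 - <<'E'
from h import *
np.set_printoptions(precision=3,suppress=True)
s=arm.observe();print({k:np.round(s[k],3) for k in s})
for c in("top","side"):
    im=arm.get_image(c);save(im,c+"0");print(c,np.array(im["T"]))
    for n in["ply_block","dark_wedge","pale_wedge","steel_weight","black_board","bare_board","tape_measure","glue_bottle"]:
        for r in arm.place_of(n,im)[:3]:
            uv=np.array(r["centre"])*[512,384];print(n,round(r["conf"],2),uv,pix2w(im,uv,0.0))
E
```

```text
pics
{'clock': np.float64(0.0), 'joints': array([-1.362,  0.435,  0.025,  1.574, -0.012,  1.134, -0.075]), 'dq': array([-0.002,  0.   ,  0.   , -0.   , -0.001, -0.   , -0.   ]), 'joint_efforts': array([  0.001, -66.786,   0.986, -31.446,  -0.06 ,   0.043,   0.   ]), 'position': array([0.192, 0.594, 0.226]), 'ee_rot': array([-0.488, -3.103,  0.003]), 'force': array([ 0.807, -0.425, -0.94 ]), 'ft_torque': array([ 0.027,  0.024, -0.024]), 'gripper_force': np.float64(0.0), 'width': np.float64(0.997)}
top [[ 0.007 -0.997  0.079  0.452]
 [-0.999 -0.009 -0.033 -0.007]
 [ 0.034 -0.079 -0.996  1.256]
 [ 0.     0.     0.     1.   ]]
ply_block 0.82 [231.68  229.901] [0.455 0.004 0.   ]
dark_wedge 0.73 [378.214 204.787] [ 0.525 -0.388  0.   ]
dark_wedge 0.63 [396.288 272.486] [ 0.345 -0.434  0.   ]
pale_wedge 0.98 [161.382 239.386] [0.429 0.189 0.   ]
pale_wedge 0.57 [ 92.723 267.302] [0.356 0.365 0.   ]
steel_weight 0.87 [ 97.587 198.106] [0.536 0.358 0.   ]
black_board 0.58 [282.214 164.89 ] [ 0.63  -0.129  0.   ]
bare_board 0.95 [182.886 161.702] [0.636 0.136 0.   ]
tape_measure 0.87 [312.525 242.496] [ 0.423 -0.211  0.   ]
glue_bottle 0.97 [237.978 137.203] [ 0.704 -0.01   0.   ]
side [[-0.886 -0.359  0.293  0.245]
 [-0.463  0.672 -0.578  0.517]
 [ 0.011 -0.648 -0.762  0.758]
 [ 0.     0.     0.     1.   ]]
ply_block 0.56 [270.08  214.694] [0.459 0.014 0.   ]
dark_wedge 0.93 [301.824 122.688] [ 0.532 -0.379  0.   ]
dark_wedge 0.71 [356.813 129.485] [ 0.357 -0.434  0.   ]
pale_wedge 0.84 [239.309 362.112] [0.353 0.367 0.   ]
pale_wedge 0.8 [252.211 272.218] [ 0.422  0.183 -0.   ]
steel_weight 0.93 [164.198 315.494] [0.543 0.362 0.   ]
black_board 0.57 [245.299 158.4  ] [ 0.619 -0.14  -0.   ]
bare_board 0.6 [186.675 218.611] [0.647 0.129 0.   ]
tape_measure 0.77 [315.904 169.19 ] [ 0.411 -0.2    0.   ]
glue_bottle 0.77 [199.578 177.293] [ 0.698 -0.01   0.   ]
glue_bottle 0.63 [302.182 122.419] [ 0.532 -0.381  0.   ]
```

View pics/top0.png

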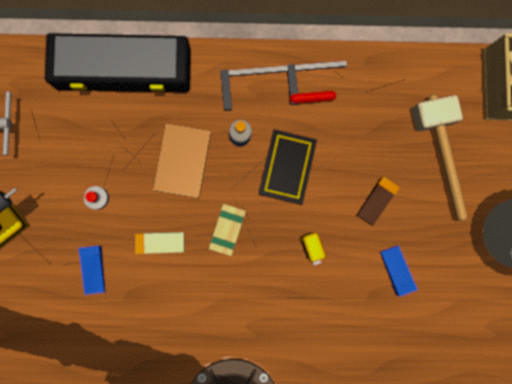

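View pics/side0.png

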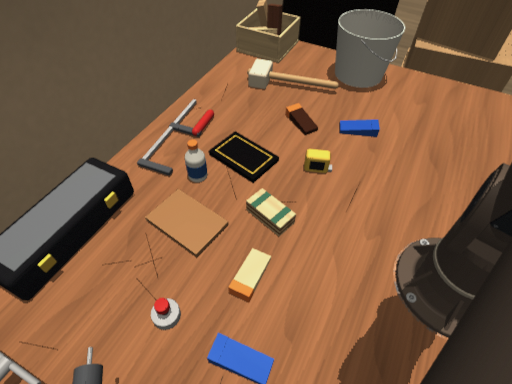

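The top view shows ply at (228,230), the dark wedge at (378,201) with its orange end upper right, the pale wedge at (160,243) with its orange end left, the weight at (95,198) and the black board at (288,167). The look-alikes are blue. Next I fit poses to the silhouettes from both cameras.

```bash
cat >> h.py <<'E'
from scipy.optimize import minimize
def box(l,w,h,h2=None):
    h2=h if h2 is None else h2   # h at -x, h2 at +x
    return np.array([[x,y,z] for x,t in((-l/2,h),(l/2,h2)) for y in(-w/2,w/2) for z in(0,t)])
def cyl(segs):
    a=np.linspace(0,2*np.pi,24,endpoint=False)
    return [np.array([[r*np.cos(t),r*np.sin(t),z] for z in(z0,z1) for t in a]) for r,z0,z1 in segs]
M={"ply_block":[box(.12,.06,.04)],"dark_wedge":[box(.12,.05,.014,.032)],"pale_wedge":[box(.12,.05,.014,.032)],
"black_board":[box(.18,.12,.018)],"steel_weight":cyl([(.03,0,.025),(.008,.025,.045),(.015,.045,.065)]),
"glue_bottle":cyl([(.028,0,.09),(.012,.09,.13)])}
def sil(im,parts,p,z0,S=4):
    m=np.zeros((384*S,512*S),np.uint8);c,s=np.cos(p[2]),np.sin(p[2])
    for P in parts:
        W=np.c_[P[:,0]*c-P[:,1]*s+p[0],P[:,0]*s+P[:,1]*c+p[1],P[:,2]+z0]
        q=np.array([w2pix(im,w) for w in W])
        cv2.fillConvexPoly(m,cv2.convexHull(np.round((q+.5)*S*16-8).astype(np.int32)),1,shift=4)
    return cv2.resize(m.astype(np.float32),(512,384),interpolation=cv2.INTER_AREA)
def mask(n,im,guess,z0=0.0):
    uv=w2pix(im,[guess[0],guess[1],z0+.015])
    rs=[r for r in arm.trace(n,im) if r["conf"]>.2]
    if not rs: return None
    r=min(rs,key=lambda r:np.linalg.norm(np.array(r["centre"])*[512,384]-uv))
    d=np.linalg.norm(np.array(r["centre"])*[512,384]-uv)
    return None if d>60 else r["region"].astype(np.float32)
def fit(n,ims,guess,z0=0.0,masks=None):
    masks=masks or [mask(n,im,guess,z0) for im in ims]
    prs=[(i,m) for i,m in zip(ims,masks) if m is not None]
    def cost(p):
        return sum(np.abs(sil(i,M[n],p,z0)-m).sum()/m.sum() for i,m in prs)/len(prs)
    def run(g,sx,sa):
        g=np.array(g,float)
        return minimize(cost,g,method="Nelder-Mead",options=dict(initial_simplex=[g,g+[sx,0,0],g+[0,sx,0],g+[0,0,sa]],xatol=2e-4,fatol=1e-4,maxiter=120))
    r=run(guess,.01,.15);r=run(r.x,.004,.05)
    return r.x,r.fun,len(prs)
E
python3 - <<'E'
from h import *
np.set_printoptions(precision=4,suppress=True)
ims=[arm.get_image(c) for c in("top","side")]
G={"ply_block":(.455,.008,1.3-1.57+.0),"dark_wedge":(.53,-.384,-.6+0),"pale_wedge":(.425,.188,1.57),"black_board":(.625,-.135,-.2),"steel_weight":(.54,.36,0),"glue_bottle":(.70,-.01,0)}
for n,g in G.items():
    print(n,*fit(n,ims,g))
    if n!="steel_weight":
        for k,im in enumerate(ims): print("  ",k,fit(n,[im],g)[:2])
E
```

```text
ply_block [ 0.4565  0.0191 -0.2989] 0.05173084884881973 2
   0 (array([ 0.4558,  0.0188, -0.3125]), np.float64(0.062392886728048325))
   1 (array([ 0.4571,  0.019 , -0.2908]), np.float64(0.032884616404771805))
dark_wedge [ 0.5354 -0.3789 -0.57  ] 0.08113738149404526 2
   0 (array([ 0.5339, -0.3791, -0.5871]), np.float64(0.05834213271737099))
   1 (array([ 0.5376, -0.3784, -0.5854]), np.float64(0.0728578120470047))
pale_wedge [0.4231 0.192  1.6087] 0.058727845549583435 2
   0 (array([0.4233, 0.1915, 1.5966]), np.float64(0.061332348734140396))
   1 (array([0.4232, 0.1925, 1.6066]), np.float64(0.049396030604839325))
black_board [ 0.625  -0.1406 -0.2147] 0.03328774496912956 2
   0 (array([ 0.6254, -0.1413, -0.2181]), np.float64(0.02271999977529049))
   1 (array([ 0.6241, -0.1392, -0.2184]), np.float64(0.03308270499110222))
steel_weight [0.5377 0.3597 0.0892] 0.14668504893779755 2
glue_bottle [ 0.7086 -0.0137 -0.0597] 0.12456800788640976 2
   0 (array([ 0.7047, -0.0137,  0.0514]), np.float64(0.1142970398068428))
   1 (array([ 0.7093, -0.0136,  0.0075]), np.float64(0.11062590777873993))
```

```bash
cat > go.py <<'E'
# usage: go.py x y z yaw [tilt] : tool-y yaw; tilt = rotation about tool y after. prints turn rows then shift rows
import sys
from h import *
def target(yaw,tilt=0):
    c,s=np.cos(yaw),np.sin(yaw)
    return R.from_matrix(np.array([[-s,c,0],[c,s,0],[0,0,-1]]))*R.from_rotvec([0,tilt,0])
if __name__=="__main__":
    a=list(map(float,sys.argv[1:])); st=arm.observe()
    Rc=R.from_rotvec(st["ee_rot"]); Rt=target(a[3],a[4] if len(a)>4 else 0)
    d=np.array(a[:3])-st["position"]
    print("turn",np.round((Rc.inv()*Rt).as_rotvec(),4),"then shift cm",np.round(Rt.inv().apply(d)*100,2),"world cm",np.round(d*100,2),
     "t",st["clock"],"pos",np.round(st["position"],4),"F",np.round(st["force"],1),"w",round(float(st["width"])*9.18,2),"g",round(float(st["gripper_force"]),1))
E
python3 go.py .4565 .019 .20 1.272
```

```text
turn [ 0.0001 -0.     -0.0131] then shift cm [-42.26 -47.24   2.67] world cm [ 26.48 -57.59  -2.67] t 2.1 pos [0.1917 0.5949 0.2267] F [ 0.5  0.4 -0.8] w 9.14 g 0.0
```

>>> carry_out(
  claw=[9,9,9,9,9,9,9,9,9,9,9,9,9,9,9,9,9,9,9,9],
  delta_pos=[
    [-2.22,-2.48,0.14],
    [-2.22,-2.48,0.14],
    [-2.22,-2.48,0.14],
    [-2.22,-2.48,0.14],
    [-2.22,-2.48,0.14],
    [-2.22,-2.48,0.14],
    [-2.22,-2.48,0.14],
    [-2.22,-2.48,0.14],
    [-2.22,-2.48,0.14],
    [-2.22,-2.48,0.14],
    [-2.22,-2.48,0.14],
    [-2.22,-2.48,0.14],
    [-2.22,-2.48,0.14],
    [-2.22,-2.48,0.14],
    [-2.22,-2.48,0.14],
    [-2.22,-2.48,0.14],
    [-2.22,-2.48,0.14],
    [-2.22,-2.48,0.14],
    [-2.22,-2.48,0.14],
    [0,0,0],
  ],
  angular=[
    [0,0,-0.013],
    [0,0,0],
    [0,0,0],
    [0,0,0],
    [0,0,0],
    [0,0,0],
    [0,0,0],
    [0,0,0],
    [0,0,0],
    [0,0,0],
    [0,0,0],
    [0,0,0],
    [0,0,0],
    [0,0,0],
    [0,0,0],
    [0,0,0],
    [0,0,0],
    [0,0,0],
    [0,0,0],
    [0,0,0],
  ],
)

```text
clock: 4.1
position: [0.4571, 0.016, 0.2004]
ee_rot: [0.477, 3.103, -0.002]
force: [0.0, -0.2, -0.5]
width: 0.982
gripper_force: 0.0
```

```bash
cat > wr.py <<'E'
import sys
from h import *
np.set_printoptions(precision=4,suppress=True)
n,z0,name=sys.argv[1],float(sys.argv[2]),sys.argv[3]; g=list(map(float,sys.argv[4:7]))
cams=sys.argv[7].split(",") if len(sys.argv)>7 else ["wrist"]
for c in cams:
    im=arm.get_image(c);save(im,f"{name}_{c}")
    try: print(c,*fit(n,[im],g,z0))
    except Exception as e: print(c,"no",repr(e))
E
python3 wr.py ply_block 0 ply .4565 .019 -.299; python3 go.py .4565 .019 .01 1.272
```

```text
wrist no ZeroDivisionError('division by zero')
turn [ 0.0001 -0.0001 -0.002 ] then shift cm [-0.09 -0.05 19.01] world cm [  0.07  -0.08 -19.01] t 4.2 pos [0.4558 0.0198 0.2001] F [-0.1  0.6 -0.2] w 9.01 g 0.0
```

View pics/ply_wrist.png

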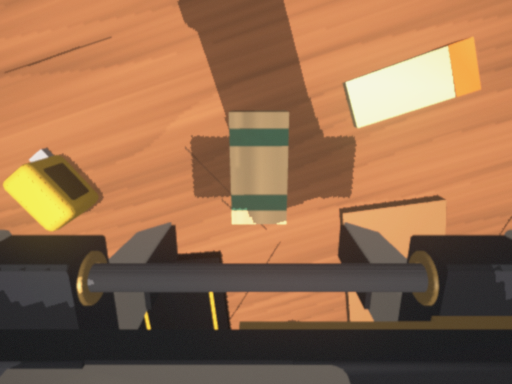

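The wrist view shows the ply block centred between the fingers at (258,167) and square to them, with its edges vertical in the image. I descend and grip.

>>> carry_out(
  claw=[9,9,9,9,9,9,9,9,9,4,4,4,4,4,4,4,4],
  delta_pos=[
    [-0.09,-0.05,2.5],
    [0,0,3],
    [0,0,3],
    [0,0,3],
    [0,0,3],
    [0,0,2],
    [0,0,1.5],
    [0,0,0.9],
    [0,0,0],
    [0,0,0],
    [0,0,0],
    [0,0,0],
    [0,0,0],
    [0,0,0],
    [0,0,0],
    [0,0,0],
    [0,0,0],
  ],
  angular=[
    [0,0,0],
    [0,0,0],
    [0,0,0],
    [0,0,0],
    [0,0,0],
    [0,0,0],
    [0,0,0],
    [0,0,0],
    [0,0,0],
    [0,0,0],
    [0,0,0],
    [0,0,0],
    [0,0,0],
    [0,0,0],
    [0,0,0],
    [0,0,0],
    [0,0,0],
  ],
  force=20,
)

```text
clock: 5.9
position: [0.4567, 0.0193, 0.0116]
ee_rot: [0.468, 3.106, 0.0]
force: [-1.0, -0.0, 6.8]
width: 0.653
gripper_force: 20.0
```

```bash
python3 go.py .4565 .019 .15 1.272
```

```text
turn [ 0.0003  0.0006 -0.0003] then shift cm [ 1.000e-02 -4.000e-02 -1.384e+01] world cm [-0.02 -0.03 13.84] t 5.9 pos [0.4567 0.0193 0.0116] F [-1.  -0.   6.8] w 6.0 g 20.0
```

>>> carry_out(
  claw=[4,4,4,4,4,4],
  delta_pos=[
    [0,0,-1],
    [0,0,-2.5],
    [0,0,-3],
    [0,0,-3],
    [0,0,-2.5],
    [0,0,0],
  ],
  angular=[
    [0,0,0],
    [0,0,0],
    [0,0,0],
    [0,0,0],
    [0,0,0],
    [0,0,0],
  ],
)

```text
clock: 6.5
position: [0.4582, 0.0197, 0.1343]
ee_rot: [0.467, 3.102, 0.004]
force: [1.1, -0.8, -2.6]
width: 0.653
gripper_force: 20.0
```

```bash
python3 go.py .625 -.1405 .13 1.354
```

```text
turn [ 0.0028  0.0047 -0.0821] then shift cm [-19.74 -12.05   0.43] world cm [ 16.68 -16.02  -0.43] t 6.5 pos [0.4582 0.0197 0.1343] F [ 1.1 -0.8 -2.6] w 6.0 g 20.0
```

>>> carry_out(
  claw=[4,4,4,4,4,4,4,4,4,4,4,4,4],
  delta_pos=[
    [0,0,0],
    [-1,-0.6,0],
    [-2,-1.2,0.05],
    [-2,-1.2,0.05],
    [-2,-1.2,0.05],
    [-2.5,-1.5,0.05],
    [-2.5,-1.5,0.05],
    [-2.5,-1.5,0.05],
    [-2,-1.2,0.05],
    [-2,-1.2,0.05],
    [-1.2,-0.9,0],
    [0,0,0],
    [0,0,0],
  ],
  angular=[
    [0,0,-0.082],
    [0,0,0],
    [0,0,0],
    [0,0,0],
    [0,0,0],
    [0,0,0],
    [0,0,0],
    [0,0,0],
    [0,0,0],
    [0,0,0],
    [0,0,0],
    [0,0,0],
    [0,0,0],
  ],
)

```text
clock: 7.8
position: [0.6223, -0.1407, 0.1259]
ee_rot: [-0.343, -3.121, 0.0]
force: [0.3, 0.7, -2.0]
width: 0.653
gripper_force: 20.0
```

```bash
python3 wr.py ply_block .119 held .625 -.1405 -.217 side,top,wrist;  python3 - <<'E'
from h import *
im=arm.get_image("wrist");print(fit("black_board",[im],(.625,-.14,-.217)))
E
python3 go.py .625 -.1405 .03 1.354
```

```text
side [ 0.62   -0.1345 -0.2517] 0.7385355234146118 1
top no ZeroDivisionError('division by zero')
wrist [ 0.6215 -0.1395 -0.2157] 0.49941787123680115 1
turn [0.0002 0.0002 0.0003] then shift cm [-0.22 -0.03  9.73] world cm [ 0.21 -0.08 -9.73] t 8.2 pos [ 0.6229 -0.1397  0.1273] F [ 0.1 -0.7 -2.1] w 6.0 g 20.0Traceback (most recent call last):
  File "<stdin>", line 2, in <module>
  File "h.py", line 44, in fit
    r=run(guess,.01,.15);r=run(r.x,.004,.05)
  File "h.py", line 43, in run
    return minimize(cost,g,method="Nelder-Mead",options=dict(initial_simplex=[g,g+[sx,0,0],g+[0,sx,0],g+[0,0,sa]],xatol=2e-4,fatol=1e-4,maxiter=120))
    res = _minimize_neldermead(fun, x0, args, callback, bounds=bounds,
                               **options)
    fsim[k] = func(sim[k])
              ~~~~^^^^^^^^
    fx = function(np.copy(x), *(wrapper_args + args))
  File "h.py", line 40, in cost
    return sum(np.abs(sil(i,M[n],p,z0)-m).sum()/m.sum() for i,m in prs)/len(prs)
           ~~~~~~~~~~~~~~~~~~~~~~~~~~~~~~~~~~~~~~~~~~~~~~~~~~~~~~~~~~~~^~~~~~~~~
ZeroDivisionError: division by zero
```

View pics/held_wrist.png

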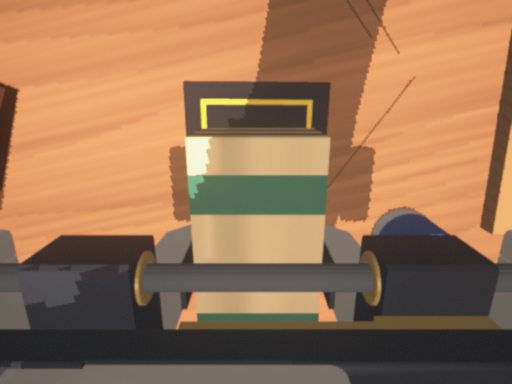

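The wrist view shows the ply square with the board: outline at columns 200–313, ply at 189–329. I check the along-board position from the near outline corners at (200,99) and (313,99).

Run:
```python
from h import *
im=arm.get_image("wrist")
c,s=np.cos(-.217),np.sin(-.217)
f=im["frame"].astype(int);y=(f[...,0]>150)&(f[...,1]>120)&(f[...,2]<70)
r,cc=np.nonzero(y[:129]);print(r.min(),cc.min(),cc.max())
for uv in[(cc.min(),r.min()),(cc.max()+1,r.min())]:
    p=pix2w(im,uv,.018);d=p[:2]-[.625,-.1405];print(p,"board local",d[0]*c+d[1]*s,-d[0]*s+d[1]*c)
# ply top near edge
for uv in[(191,136),(329,136)]:
    z=.119-.0026+.04;p=pix2w(im,uv,z);d=p[:2]-arm.observe()["position"][:2];print("ply local to tcp",d[0]*c+d[1]*s,-d[0]*s+d[1]*c)
```

```text
98 207 312
[ 0.54028738 -0.16428332  0.018     ] board local -0.07760534699113887 -0.04146425728599852
[ 0.55892768 -0.07908944  0.018     ] board local -0.07774452636138585 0.04574491057905288
ply local to tcp -0.060976254525573606 -0.027616916017631988
ply local to tcp -0.06105809252586614 0.028953747890365474
```

>>> carry_out(
  claw=[4,4,4,4,4,4,4,4,4],
  delta_pos=[
    [-0.17,-0.03,1],
    [0,0,2],
    [0,0,2],
    [0,0,2],
    [0,0,1.2],
    [0,0,0.6],
    [0,0,0.4],
    [0,0,0.3],
    [0,0,0],
  ],
  angular=[
    [0,0,0],
    [0,0,0],
    [0,0,0],
    [0,0,0],
    [0,0,0],
    [0,0,0],
    [0,0,0],
    [0,0,0],
    [0,0,0],
  ],
)

```text
clock: 9.15
position: [0.6249, -0.1408, 0.0324]
ee_rot: [0.34, 3.123, 0.0]
force: [0.5, 1.2, -2.5]
width: 0.652
gripper_force: 20.0
```

```bash
python3 go.py .625 -.1405 .03 1.354
```

```text
turn [ 0.0001  0.0005 -0.0001] then shift cm [-0.01  0.04  0.24] world cm [ 0.01  0.03 -0.24] t 9.15 pos [ 0.6249 -0.1408  0.0324] F [ 0.5  1.2 -2.5] w 5.98 g 20.0
```

Not yet in contact. I lower slowly to about 29.5 mm, release, and retreat.

>>> carry_out(
  claw=[4,4,4,4,4],
  delta_pos=[
    [0,0,0.1],
    [0,0,0.1],
    [0,0,0.05],
    [0,0,0.05],
    [0,0,0],
  ],
  angular=[
    [0,0,0],
    [0,0,0],
    [0,0,0],
    [0,0,0],
    [0,0,0],
  ],
)

```text
clock: 9.65
position: [0.6247, -0.1408, 0.0297]
ee_rot: [0.34, 3.123, 0.0]
force: [-1.9, 1.4, 4.4]
width: 0.65
gripper_force: 20.0
```

Contact at 4.4 N. Release and lift.

>>> carry_out(
  claw=[7,8.5,9,9,9,9,9,9,9,9,9,9],
  delta_pos=[
    [0,0,0],
    [0,0,0],
    [0,0,0],
    [0,0,0],
    [0,0,-1],
    [0,0,-2.5],
    [0,0,-3],
    [0,0,-3],
    [0,0,-3],
    [0,0,-3],
    [0,0,-2],
    [0,0,0],
  ],
  angular=[
    [0,0,0],
    [0,0,0],
    [0,0,0],
    [0,0,0],
    [0,0,0],
    [0,0,0],
    [0,0,0],
    [0,0,0],
    [0,0,0],
    [0,0,0],
    [0,0,0],
    [0,0,0],
  ],
)

```text
clock: 10.85
position: [0.6263, -0.1415, 0.2083]
ee_rot: [0.34, 3.117, -0.0]
force: [0.1, -0.2, -1.1]
width: 0.978
gripper_force: 0.0
```

```bash
python3 go.py .536 -.3788 .17 .99
```

```text
turn [0.0016 0.006  0.3637] then shift cm [ -5.47 -24.79   3.83] world cm [ -9.03 -23.73  -3.83] t 10.85 pos [ 0.6263 -0.1415  0.2083] F [ 0.1 -0.2 -1.1] w 8.98 g 0.0
```

>>> carry_out(
  claw=[9,9,9,9,9,9,9,9,9,9,9,9,9,9,9],
  delta_pos=[
    [0,0,0],
    [0,0,0],
    [0,0,0],
    [0,0,0],
    [-0.37,-1.79,0],
    [-0.6,-2.5,0.4],
    [-0.6,-2.5,0.4],
    [-0.6,-2.5,0.4],
    [-0.6,-2.5,0.4],
    [-0.6,-2.5,0.4],
    [-0.6,-3,0.4],
    [-0.6,-3,0.5],
    [-0.5,-2.5,0.5],
    [-0.4,-2,0.43],
    [0,0,0],
  ],
  angular=[
    [0,0,0.091],
    [0,0,0.091],
    [0,0,0.091],
    [0,0,0.091],
    [0,0,0],
    [0,0,0],
    [0,0,0],
    [0,0,0],
    [0,0,0],
    [0,0,0],
    [0,0,0],
    [0,0,0],
    [0,0,0],
    [0,0,0],
    [0,0,0],
  ],
)

```text
clock: 12.35
position: [0.5303, -0.3827, 0.1652]
ee_rot: [-0.905, -3.006, 0.004]
force: [-0.2, 0.1, 0.0]
width: 0.98
gripper_force: 0.0
```

```bash
python3 wr.py dark_wedge 0 dk .536 -.3788 -.582 wrist; python3 wr.py ply_block .018 dk0 .625 -.1405 -.217 top,side; python3 go.py .536 -.3788 .006 .99
```

```text
wrist [ 0.5331 -0.3794 -0.5706] 0.019262028858065605 1
top [ 0.6251 -0.1408 -0.2081] 0.036540865898132324 1
side [ 0.6245 -0.1376 -0.2396] 0.0578170046210289 1
turn [0.0006 0.     0.0021] then shift cm [-0.19 -0.1  15.99] world cm [  0.1   -0.19 -15.99] t 12.65 pos [ 0.535  -0.3769  0.1659] F [ 0.   0.8 -0.2] w 8.98 g 0.0
```

View pics/dk_wrist.png

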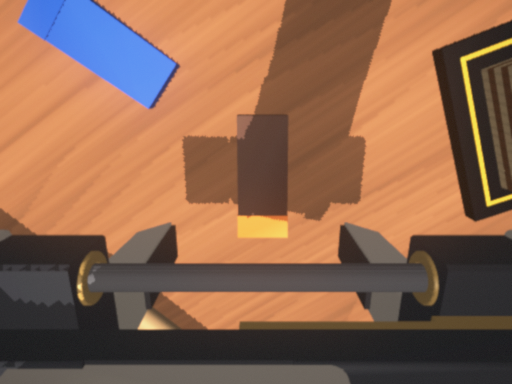

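The wrist view shows the dark wedge at (262,176), square between the fingers, with its orange end (262,227) pointing away from the base. Descend and grip.

```bash
python3 go.py .534 -.379 .004 .994
```

```text
turn [ 0.0006  0.     -0.0019] then shift cm [-0.03 -0.22 16.19] world cm [ -0.1   -0.21 -16.19] t 12.65 pos [ 0.535  -0.3769  0.1659] F [ 0.   0.8 -0.2] w 8.98 g 0.0
```

>>> carry_out(
  claw=[9,9,9,9,9,9,9,9],
  delta_pos=[
    [-0.1,-0.2,2],
    [0,0,3],
    [0,0,3],
    [0,0,3],
    [0,0,2],
    [0,0,1],
    [0,0,1],
    [0,0,0],
  ],
  angular=[
    [0,0,0],
    [0,0,0],
    [0,0,0],
    [0,0,0],
    [0,0,0],
    [0,0,0],
    [0,0,0],
    [0,0,0],
  ],
)

```text
clock: 13.45
position: [0.534, -0.3797, 0.0152]
ee_rot: [-0.898, -3.01, -0.001]
force: [0.4, 0.5, 0.7]
width: 0.978
gripper_force: 0.0
```

```bash
python3 go.py .534 -.379 .004 .994
```

```text
turn [ 0.0002 -0.0009 -0.0034] then shift cm [0.04 0.06 1.12] world cm [-0.    0.07 -1.12] t 13.45 pos [ 0.534  -0.3797  0.0152] F [0.4 0.5 0.7] w 8.98 g 0.0
```

>>> carry_out(
  claw=[9,9,9,4,4,4,4,4,4,4,4],
  delta_pos=[
    [0.04,0.05,0.6],
    [0,0,0.5],
    [0,0,0],
    [0,0,0],
    [0,0,0],
    [0,0,0],
    [0,0,0],
    [0,0,0],
    [0,0,0],
    [0,0,0],
    [0,0,0],
  ],
  angular=[
    [0,0,0],
    [0,0,0],
    [0,0,0],
    [0,0,0],
    [0,0,0],
    [0,0,0],
    [0,0,0],
    [0,0,0],
    [0,0,0],
    [0,0,0],
    [0,0,0],
  ],
  force=15,
)

```text
clock: 14.55
position: [0.534, -0.3797, 0.0049]
ee_rot: [0.9, 3.01, 0.0]
force: [-1.4, 0.7, 0.9]
width: 0.545
gripper_force: 15.0
```

>>> carry_out(
  claw=[4,4,4,4,4,4,4,4],
  delta_pos=[
    [0,0,-1],
    [0,0,-2.5],
    [0,0,-3],
    [0,0,-3],
    [0,0,-3],
    [0,0,-3],
    [0,0,-2],
    [0,0,0],
  ],
  angular=[
    [0,0,0],
    [0,0,0],
    [0,0,0],
    [0,0,0],
    [0,0,0],
    [0,0,0],
    [0,0,0],
    [0,0,0],
  ],
)

```text
clock: 15.35
position: [0.5352, -0.381, 0.1837]
ee_rot: [0.898, 3.005, -0.002]
force: [-0.7, -0.8, -1.5]
width: 0.546
gripper_force: 15.0
```

```bash
python3 go.py .625 -.1405 .15 1.354
```

```text
turn [-0.0008  0.0057 -0.3644] then shift cm [-3.6  25.42  3.37] world cm [ 8.98 24.05 -3.37] t 15.35 pos [ 0.5352 -0.381   0.1837] F [-0.7 -0.8 -1.5] w 5.02 g 15.0
```

>>> carry_out(
  claw=[4,4,4,4,4,4,4,4,4,4,4,4,4,4,4,4],
  delta_pos=[
    [0,0,0],
    [0,0,0],
    [0,0,0],
    [0,0,0],
    [-0.2,1.4,0],
    [-0.3,2.4,0.3],
    [-0.4,2.6,0.4],
    [-0.4,2.8,0.4],
    [-0.4,2.8,0.4],
    [-0.4,2.8,0.4],
    [-0.4,2.8,0.4],
    [-0.4,2.8,0.4],
    [-0.4,2.6,0.4],
    [-0.3,2.4,0.27],
    [0,0,0],
    [0,0,0],
  ],
  angular=[
    [0,0,-0.091],
    [0,0,-0.091],
    [0,0,-0.091],
    [0,0,-0.091],
    [0,0,0],
    [0,0,0],
    [0,0,0],
    [0,0,0],
    [0,0,0],
    [0,0,0],
    [0,0,0],
    [0,0,0],
    [0,0,0],
    [0,0,0],
    [0,0,0],
    [0,0,0],
  ],
)

```text
clock: 16.95
position: [0.6235, -0.1377, 0.1455]
ee_rot: [-0.34, -3.122, -0.0]
force: [-0.8, -1.4, -0.4]
width: 0.543
gripper_force: 15.0
```

```bash
python3 go.py .625 -.1405 .08 1.354
python3 - <<'E'
from h import *
im=arm.get_image("wrist");save(im,"dkheld")
E
```

```text
turn [ 0.0002 -0.0012  0.0001] then shift cm [-0.2  -0.24  6.55] world cm [ 0.15 -0.28 -6.55] t 16.95 pos [ 0.6235 -0.1377  0.1455] F [-0.8 -1.4 -0.4] w 4.99 g 15.0
```

View pics/dkheld.png

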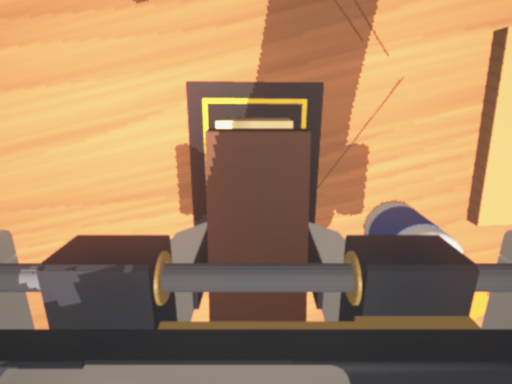

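The wedge's near edge is at row 130 (columns 207–310) and the ply's near edge is just beyond it at row 121 (columns 215–293). I convert both to local coordinates.

Run:
```python
from h import *
im=arm.get_image("wrist");t=arm.observe()["position"][:2];print(t)
c,s=np.cos(-.217),np.sin(-.217)
for n,uv,z,o in[("wedgetop",(207,130.5),.1546,t),("wedgetop",(310,130.5),.1546,t),("ply",(215,121),.058,t),("ply",(293,121),.058,t)]:
    p=pix2w(im,uv,z);d=p[:2]-o;print(n,"rel tcp",d[0]*c+d[1]*s,-d[0]*s+d[1]*c)
f=im["frame"];print(f[112:136:1,255].tolist())
```

```text
[ 0.62323857 -0.14000354]
wedgetop rel tcp -0.06122914027193468 -0.02336591666504824
wedgetop rel tcp -0.06122197455089534 0.025298109423058553
ply rel tcp -0.05868348699428875 -0.03223426105540987
ply rel tcp -0.05867563379838174 0.02799133348846568
[[80, 67, 60], [81, 67, 60], [79, 65, 60], [81, 66, 61], [89, 73, 64], [110, 90, 73], [126, 99, 74], [140, 110, 79], [184, 149, 108], [229, 197, 143], [239, 215, 157], [240, 216, 158], [240, 217, 158], [240, 217, 159], [240, 217, 159], [233, 205, 148], [182, 148, 107], [109, 85, 63], [83, 59, 46], [97, 70, 57], [112, 79, 67], [116, 83, 69], [117, 83, 70], [116, 82, 69]]
```

>>> carry_out(
  claw=[4,4,4,4,4,4,4,4],
  delta_pos=[
    [-0.19,-0.23,1],
    [0,0,2],
    [0,0,2],
    [0,0,1.5],
    [0,0,0.8],
    [0,0,0.4],
    [0,0,0],
    [0,0,0],
  ],
  angular=[
    [0,0,0],
    [0,0,0],
    [0,0,0],
    [0,0,0],
    [0,0,0],
    [0,0,0],
    [0,0,0],
    [0,0,0],
  ],
)

```text
clock: 17.85
position: [0.6256, -0.1422, 0.0698]
ee_rot: [0.34, 3.122, -0.0]
force: [0.2, 0.3, -0.2]
width: 0.546
gripper_force: 15.0
```

```bash
python3 go.py .6248 -.1408 .063 1.354;python3 - <<'E'
from h import *
im=arm.get_image("wrist");save(im,"dk2")
E
```

```text
turn [ 0.0001  0.0011 -0.0002] then shift cm [0.11 0.12 0.68] world cm [-0.08  0.14 -0.68] t 17.85 pos [ 0.6256 -0.1422  0.0698] F [ 0.2  0.3 -0.2] w 5.01 g 15.0
```

View pics/dk2.png

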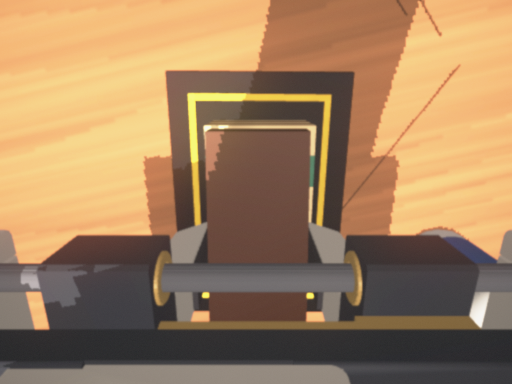

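Run:
```python
from h import *
im=arm.get_image("wrist");p0=arm.observe()["position"];print(p0)
c,s=np.cos(-.217),np.sin(-.217)
f=im["frame"].sum(2).astype(int);print([(r,f[r,255]) for r in range(114,136)]);print([(k,f[132,k]) for k in list(range(200,212))+list(range(305,322))])
for n,z in(("wedge",.0698-.0049+.014),("ply",.058)):
  for r in range(119,132,2):
    p=pix2w(im,(258,r),z);d=p[:2]-p0[:2];print(n,r,round(1e3*(d[0]*c+d[1]*s),1))
```

```text
[ 0.62570439 -0.14207602  0.0699243 ]
[(114, np.int64(204)), (115, np.int64(204)), (116, np.int64(205)), (117, np.int64(204)), (118, np.int64(208)), (119, np.int64(250)), (120, np.int64(328)), (121, np.int64(322)), (122, np.int64(342)), (123, np.int64(313)), (124, np.int64(371)), (125, np.int64(502)), (126, np.int64(590)), (127, np.int64(585)), (128, np.int64(443)), (129, np.int64(264)), (130, np.int64(201)), (131, np.int64(235)), (132, np.int64(270)), (133, np.int64(279)), (134, np.int64(281)), (135, np.int64(280))]
[(200, np.int64(296)), (201, np.int64(294)), (202, np.int64(317)), (203, np.int64(438)), (204, np.int64(568)), (205, np.int64(526)), (206, np.int64(468)), (207, np.int64(442)), (208, np.int64(439)), (209, np.int64(439)), (210, np.int64(437)), (211, np.int64(433)), (305, np.int64(263)), (306, np.int64(261)), (307, np.int64(259)), (308, np.int64(264)), (309, np.int64(298)), (310, np.int64(435)), (311, np.int64(591)), (312, np.int64(621)), (313, np.int64(619)), (314, np.int64(598)), (315, np.int64(497)), (316, np.int64(303)), (317, np.int64(190)), (318, np.int64(182)), (319, np.int64(182)), (320, np.int64(188)), (321, np.int64(248))]
wedge 119 -66.5
wedge 121 -65.5
wedge 123 -64.6
wedge 125 -63.7
wedge 127 -62.8
wedge 129 -61.8
wedge 131 -60.9
ply 119 -65.0
ply 121 -64.0
ply 123 -62.9
ply 125 -61.9
ply 127 -60.8
ply 129 -59.8
ply 131 -58.7
```

>>> carry_out(
  claw=[4,4,4,4,4,4,4],
  delta_pos=[
    [0.12,0.09,0.2],
    [0,0,0.2],
    [0,0,0.1],
    [0,0,0.1],
    [0,0,0.05],
    [0,0,0.05],
    [0,0,0],
  ],
  angular=[
    [0,0,0],
    [0,0,0],
    [0,0,0],
    [0,0,0],
    [0,0,0],
    [0,0,0],
    [0,0,0],
  ],
)

```text
clock: 18.65
position: [0.6241, -0.1408, 0.0628]
ee_rot: [0.34, 3.123, 0.001]
force: [-2.8, 1.5, 7.6]
width: 0.54
gripper_force: 15.0
```

Contact. Release and lift.

>>> carry_out(
  claw=[6,7.5,8,8,8,8,8,8,8,9,9,9],
  delta_pos=[
    [0,0,0],
    [0,0,0],
    [0,0,0],
    [0,0,0],
    [0,0,-1],
    [0,0,-2.5],
    [0,0,-3],
    [0,0,-3],
    [0,0,-3],
    [0,0,-2],
    [0,0,-1],
    [0,0,0],
  ],
  angular=[
    [0,0,0],
    [0,0,0],
    [0,0,0],
    [0,0,0],
    [0,0,0],
    [0,0,0],
    [0,0,0],
    [0,0,0],
    [0,0,0],
    [0,0,0],
    [0,0,0],
    [0,0,0],
  ],
)

```text
clock: 19.85
position: [0.6248, -0.1411, 0.2187]
ee_rot: [0.34, 3.12, 0.0]
force: [-0.1, 1.0, -0.1]
width: 0.976
gripper_force: 0.0
```

```bash
python3 wr.py dark_wedge .058 dkp .6245 -.1408 -.217 wrist,side; python3 go.py .4231 .192 .19 .033
```

```text
wrist [ 0.6231 -0.1406 -0.2155] 0.017695367336273193 1
side [ 0.6275 -0.1395 -0.1894] 0.05674119293689728 1
turn [-0.0016 -0.0018  1.321 ] then shift cm [ 33.9  -18.93   2.57] world cm [-20.04  33.26  -2.57] t 20.05 pos [ 0.6235 -0.1406  0.2157] F [ 1.   0.2 -1. ] w 9.01 g 0.0
```

View pics/dkp_wrist.png

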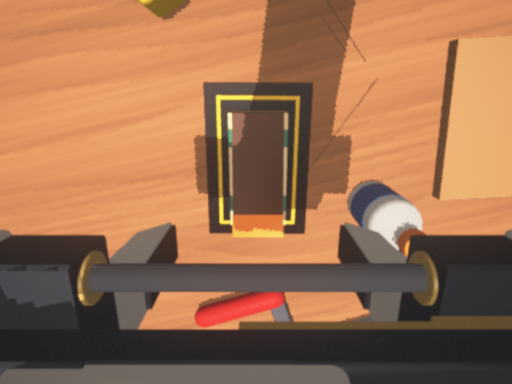

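The dark wedge sits centred on the ply, at columns 231–285 within the ply's 227–289, orange end far. Next is the pale wedge.

>>> carry_out(
  claw=[9,9,9,9,9,9,9,9,9,9,9,9,9],
  delta_pos=[
    [0,0,0],
    [0,0,0],
    [0,0,0],
    [0,0,0],
    [0,0,0],
    [0,0,0],
    [0,0,0],
    [0,0,0],
    [0,0,0],
    [0,0,0],
    [0,0,0],
    [0,0,0],
    [0,0,0],
  ],
  angular=[
    [0,0,0.11],
    [0,0,0.11],
    [0,0,0.11],
    [0,0,0.11],
    [0,0,0.11],
    [0,0,0.11],
    [0,0,0.11],
    [0,0,0.11],
    [0,0,0.11],
    [0,0,0.11],
    [0,0,0.11],
    [0,0,0.11],
    [0,0,0],
  ],
)

```text
clock: 21.35
position: [0.6237, -0.1406, 0.2159]
ee_rot: [-2.184, -2.256, 0.003]
force: [0.0, -0.3, 0.0]
width: 0.981
gripper_force: 0.0
```

```bash
python3 go.py .4231 .192 .19 .033
```

```text
turn [-0.0021  0.0002 -0.0008] then shift cm [ 33.9  -18.95   2.59] world cm [-20.06  33.26  -2.59] t 21.35 pos [ 0.6237 -0.1406  0.2159] F [ 0.  -0.3  0. ] w 9.0 g 0.0
```

>>> carry_out(
  claw=[9,9,9,9,9,9,9,9,9,9,9,9,9,9,9,9,9],
  delta_pos=[
    [1.1,-0.6,0],
    [2,-1.15,0],
    [2.4,-1.4,0.2],
    [2.4,-1.3,0.2],
    [2.4,-1.3,0.2],
    [2.4,-1.3,0.2],
    [2.4,-1.3,0.2],
    [2.4,-1.3,0.2],
    [2.4,-1.3,0.2],
    [2.4,-1.3,0.2],
    [2.4,-1.4,0.2],
    [2.4,-1.4,0.2],
    [2.4,-1.4,0.2],
    [2.4,-1.4,0.2],
    [2.4,-1.4,0.19],
    [0,0,0],
    [0,0,0],
  ],
  angular=[
    [0,0,0],
    [0,0,0],
    [0,0,0],
    [0,0,0],
    [0,0,0],
    [0,0,0],
    [0,0,0],
    [0,0,0],
    [0,0,0],
    [0,0,0],
    [0,0,0],
    [0,0,0],
    [0,0,0],
    [0,0,0],
    [0,0,0],
    [0,0,0],
    [0,0,0],
  ],
)

```text
clock: 23.05
position: [0.4193, 0.1958, 0.1911]
ee_rot: [-2.178, -2.263, 0.0]
force: [0.0, 0.2, -0.3]
width: 0.982
gripper_force: 0.0
```

```bash
python3 wr.py pale_wedge 0 pl .4231 .192 1.606 wrist;  python3 go.py .4231 .192 .015 .033
```

```text
wrist [0.4208 0.1914 1.6077] 0.016009120270609856 1
turn [0.0003 0.     0.0014] then shift cm [-0.28  0.27 17.63] world cm [  0.28  -0.27 -17.63] t 23.15 pos [0.4203 0.1947 0.1913] F [-0.4 -0.2  0.6] w 8.99 g 0.0
```

View pics/pl_wrist.png

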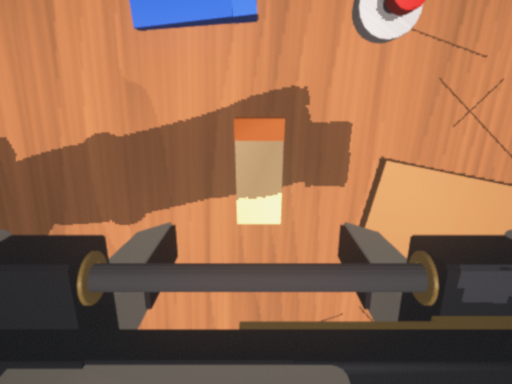

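The pale wedge is square between the fingers at (260,172), orange end toward the image top. Descend.

>>> carry_out(
  claw=[9,9,9,9,9,9,9,9],
  delta_pos=[
    [-0.29,0.14,2],
    [0,0,3],
    [0,0,3],
    [0,0,3],
    [0,0,3],
    [0,0,2.2],
    [0,0,1.5],
    [0,0,0],
  ],
  angular=[
    [0,0,0],
    [0,0,0],
    [0,0,0],
    [0,0,0],
    [0,0,0],
    [0,0,0],
    [0,0,0],
    [0,0,0],
  ],
)

```text
clock: 23.95
position: [0.4212, 0.1908, 0.0128]
ee_rot: [-2.185, -2.257, 0.005]
force: [0.1, 0.9, -0.4]
width: 0.98
gripper_force: 0.0
```

```bash
python3 go.py .4218 .1918 .005 .035
```

```text
turn [-0.0022  0.0021 -0.0025] then shift cm [0.09 0.06 0.78] world cm [ 0.06  0.1  -0.78] t 23.95 pos [0.4212 0.1908 0.0128] F [ 0.1  0.9 -0.4] w 8.99 g 0.0
```

>>> carry_out(
  claw=[9,9,9,4,4,4,4,4,4,4,4],
  delta_pos=[
    [0.09,0.06,0.5],
    [0,0,0.3],
    [0,0,0],
    [0,0,0],
    [0,0,0],
    [0,0,0],
    [0,0,0],
    [0,0,0],
    [0,0,0],
    [0,0,0],
    [0,0,0],
  ],
  angular=[
    [0,0,0],
    [0,0,0],
    [0,0,0],
    [0,0,0],
    [0,0,0],
    [0,0,0],
    [0,0,0],
    [0,0,0],
    [0,0,0],
    [0,0,0],
    [0,0,0],
  ],
  force=15,
)

```text
clock: 25.05
position: [0.4221, 0.1935, 0.0063]
ee_rot: [-2.183, -2.259, 0.0]
force: [-0.2, 0.7, 2.5]
width: 0.544
gripper_force: 15.0
```

>>> carry_out(
  claw=[4,4,4,4,4,4,4,4,4,4],
  delta_pos=[
    [0,0,-1],
    [0,0,-2.5],
    [0,0,-3],
    [0,0,-3],
    [0,0,-3],
    [0,0,-3],
    [0,0,-3],
    [0,0,-2],
    [0,0,0],
    [0,0,0],
  ],
  angular=[
    [0,0,0],
    [0,0,0],
    [0,0,0],
    [0,0,0],
    [0,0,0],
    [0,0,0],
    [0,0,0],
    [0,0,0],
    [0,0,0],
    [0,0,0],
  ],
)

```text
clock: 26.05
position: [0.422, 0.1935, 0.2114]
ee_rot: [-2.183, -2.259, -0.001]
force: [0.4, -0.6, -1.3]
width: 0.543
gripper_force: 15.0
```

```bash
python3 go.py .6245 -.1408 .2 1.354
```

```text
turn [ 8.0000e-04 -6.0000e-04 -1.3198e+00] then shift cm [-26.97 -28.29   1.14] world cm [ 20.25 -33.43  -1.14] t 26.05 pos [0.422  0.1935 0.2114] F [ 0.4 -0.6 -1.3] w 4.99 g 15.0
```

>>> carry_out(
  claw=[4,4,4,4,4,4,4,4,4,4,4,4,4],
  delta_pos=[
    [0,0,0],
    [0,0,0],
    [0,0,0],
    [0,0,0],
    [0,0,0],
    [0,0,0],
    [0,0,0],
    [0,0,0],
    [0,0,0],
    [0,0,0],
    [0,0,0],
    [0,0,0],
    [0,0,0],
  ],
  angular=[
    [0,0,-0.11],
    [0,0,-0.11],
    [0,0,-0.11],
    [0,0,-0.11],
    [0,0,-0.11],
    [0,0,-0.11],
    [0,0,-0.11],
    [0,0,-0.11],
    [0,0,-0.11],
    [0,0,-0.11],
    [0,0,-0.11],
    [0,0,-0.11],
    [0,0,0],
  ],
)

```text
clock: 27.35
position: [0.4215, 0.1928, 0.21]
ee_rot: [-0.338, -3.122, 0.003]
force: [-0.1, -0.3, -1.5]
width: 0.54
gripper_force: 15.0
```

>>> carry_out(
  claw=[4,4,4,4,4,4,4,4,4,4,4,4,4,4,4,4,4],
  delta_pos=[
    [-0.9,-1,0],
    [-1.4,-1.4,0],
    [-1.8,-1.9,0],
    [-1.9,-2,0],
    [-1.9,-2,0],
    [-1.9,-2,0],
    [-1.9,-2,0],
    [-1.9,-2,0],
    [-1.9,-2,0],
    [-1.9,-2,0],
    [-1.9,-2,0],
    [-1.9,-2,0],
    [-1.9,-2,0],
    [-1.9,-2,0],
    [-1.9,-2,0],
    [0,0,0],
    [0,0,0],
  ],
  angular=[
    [0,0,0],
    [0,0,0],
    [0,0,0],
    [0,0,0],
    [0,0,0],
    [0,0,0],
    [0,0,0],
    [0,0,0],
    [0,0,0],
    [0,0,0],
    [0,0,0],
    [0,0,0],
    [0,0,0],
    [0,0,0],
    [0,0,0],
    [0,0,0],
    [0,0,0],
  ],
)

```text
clock: 29.05
position: [0.6233, -0.1412, 0.21]
ee_rot: [-0.346, -3.12, 0.0]
force: [-0.1, 0.3, -1.5]
width: 0.538
gripper_force: 15.0
```

```bash
python3 go.py .6245 -.1408 .2 1.354
python3 - <<'E'
from h import *
from go import target
for t in(.149,-.149):
    print(t,target(1.354,t).as_matrix().round(3))
E
```

```text
turn [-0.0005 -0.0021 -0.004 ] then shift cm [-0.1   0.06  1.  ] world cm [ 0.12  0.04 -1.  ] t 29.05 pos [ 0.6233 -0.1412  0.21  ] F [-0.1  0.3 -1.5] w 4.94 g 15.0
0.149 [[-0.966  0.215 -0.145]
 [ 0.213  0.977  0.032]
 [ 0.148 -0.    -0.989]]
-0.149 [[-0.966  0.215  0.145]
 [ 0.213  0.977 -0.032]
 [-0.148  0.    -0.989]]
```

>>> carry_out(
  claw=[4,4,4,4,4],
  delta_pos=[
    [0,0,0],
    [0,0,0],
    [0,0,0],
    [0,0,0],
    [0,0,0],
  ],
  angular=[
    [0,0,-0.004],
    [0,-0.075,0],
    [0,-0.076,0],
    [0,0,0],
    [0,0,0],
  ],
)

```text
clock: 29.55
position: [0.6236, -0.1393, 0.2115]
ee_rot: [0.316, 2.976, -0.022]
force: [0.1, 0.3, -1.8]
width: 0.54
gripper_force: 15.0
```

```bash
python3 go.py .6203 -.14 .0869 1.355 -.149
```

```text
turn [0.0019 0.0004 0.0039] then shift cm [ 2.16 -0.14 12.28] world cm [ -0.33  -0.07 -12.46] t 29.55 pos [ 0.6236 -0.1393  0.2115] F [ 0.1  0.3 -1.8] w 4.96 g 15.0
```

>>> carry_out(
  claw=[4,4,4,4,4,4,4,4,4],
  delta_pos=[
    [1.1,-0.07,0],
    [1.06,-0.07,1],
    [0,0,2],
    [0,0,2.5],
    [0,0,2.5],
    [0,0,2],
    [0,0,1],
    [0,0,0],
    [0,0,0],
  ],
  angular=[
    [0,0,0.004],
    [0,0,0],
    [0,0,0],
    [0,0,0],
    [0,0,0],
    [0,0,0],
    [0,0,0],
    [0,0,0],
    [0,0,0],
  ],
)

```text
clock: 30.45
position: [0.6193, -0.1413, 0.0998]
ee_rot: [0.324, 2.973, -0.024]
force: [0.9, -0.5, -1.2]
width: 0.54
gripper_force: 15.0
```

```bash
python3 go.py .6203 -.14 .0869 1.355 -.149
python3 - <<'E'
from h import *
a=arm.get_image("side");b=arm.get_image("wrist")
cv2.imwrite("pics/pl2.png",np.hstack([cv2.resize(a["frame"][90:210,180:320],(560,480),interpolation=cv2.INTER_CUBIC)[:, :400],b["frame"][:,100:500][0:384] if 0 else cv2.resize(b["frame"],(400,300))[0:300,:400].repeat(1,0) if 0 else cv2.copyMakeBorder(cv2.resize(b["frame"],(400,300)),0,180,0,0,cv2.BORDER_CONSTANT)])[:,:,::-1])
E
```

```text
turn [ 0.0003  0.0023 -0.0013] then shift cm [0.12 0.15 1.29] world cm [ 0.1   0.13 -1.29] t 30.45 pos [ 0.6193 -0.1413  0.0998] F [ 0.9 -0.5 -1.2] w 4.96 g 15.0
```

View pics/pl2.png

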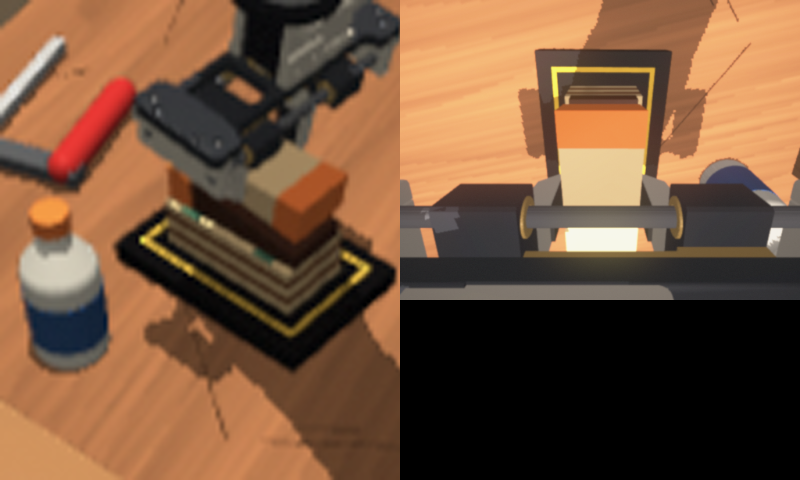

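The pale wedge hovers parallel to the slope, with its orange end over the dark wedge's thin end. Lower further with a small correction.

>>> carry_out(
  claw=[4,4,4,4,4],
  delta_pos=[
    [0.11,0.12,0.4],
    [0,0,0.4],
    [0,0,0.2],
    [0,0,0],
    [0,0,0],
  ],
  angular=[
    [0,0,0],
    [0,0,0],
    [0,0,0],
    [0,0,0],
    [0,0,0],
  ],
)

```text
clock: 31.05
position: [0.6197, -0.14, 0.0891]
ee_rot: [0.324, 2.974, -0.024]
force: [0.6, 0.4, -1.0]
width: 0.547
gripper_force: 15.0
```

```bash
python3 go.py .6203 -.14 .0869 1.355 -.149
python3 - <<'E'
from h import *
im=arm.get_image("wrist")
cv2.imwrite("pics/pl3.png",cv2.resize(im["frame"][40:200,170:350],(720,640)[::1],interpolation=cv2.INTER_CUBIC)[:600,:,::-1])
E
```

```text
turn [ 0.0004  0.0019 -0.0012] then shift cm [-0.03  0.02  0.23] world cm [ 0.06  0.   -0.22] t 31.05 pos [ 0.6197 -0.14    0.0891] F [ 0.6  0.4 -1. ] w 5.02 g 15.0
```

View pics/pl3.png

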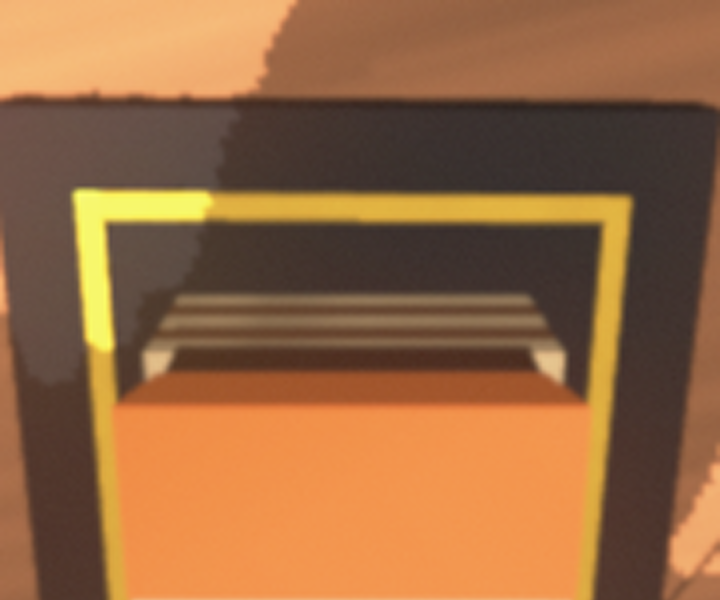

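Lateral alignment is good: the pale edge centres at column 352, dark 352, ply 354 in the enlarged crop. Touch down slowly.

>>> carry_out(
  claw=[4,4,4,4,4,4],
  delta_pos=[
    [-0.03,0.01,0.1],
    [0,0,0.05],
    [0,0,0.05],
    [0,0,0.03],
    [0,0,0],
    [0,0,0],
  ],
  angular=[
    [0,0,0],
    [0,0,0],
    [0,0,0],
    [0,0,0],
    [0,0,0],
    [0,0,0],
  ],
)

```text
clock: 31.7
position: [0.6203, -0.14, 0.087]
ee_rot: [0.324, 2.974, -0.023]
force: [0.1, -0.4, -0.0]
width: 0.544
gripper_force: 15.0
```

>>> carry_out(
  claw=[4,4,4],
  delta_pos=[
    [0,0,0.04],
    [0,0,0.03],
    [0,0,0],
  ],
  angular=[
    [0,0,0],
    [0,0,0],
    [0,0,0],
  ],
)

```text
clock: 32.0
position: [0.6204, -0.14, 0.087]
ee_rot: [0.324, 2.973, -0.023]
force: [-4.4, 2.2, 8.9]
width: 0.543
gripper_force: 15.0
```

>>> carry_out(
  claw=[5.3,6,7,8,8,8,8,8,8,9,9,9,9,9],
  delta_pos=[
    [0,0,-0.03],
    [0,0,0],
    [0,0,0],
    [0,0,0],
    [0,0,0],
    [0,0,-1],
    [0,0,-2.5],
    [0,0,-3],
    [0,0,-3],
    [0,0,-3],
    [0,0,0],
    [0,0,0],
    [0,0,0],
    [0,0,0],
  ],
  angular=[
    [0,0,0],
    [0,0,0],
    [0,0,0],
    [0,0,0],
    [0,0,0],
    [0,0,0],
    [0,0,0],
    [0,0,0],
    [0,0,0],
    [0,0,0],
    [0,0.075,0],
    [0,0.074,0],
    [0,0,0],
    [0,0,0],
  ],
)

```text
clock: 33.4
position: [0.602, -0.1365, 0.21]
ee_rot: [0.34, 3.12, -0.001]
force: [0.4, 0.1, -0.2]
width: 0.981
gripper_force: 0.0
```

```bash
cat >> h.py <<'E'
_b=M["pale_wedge"][0]; M["pale_tilt"]=[(R.from_rotvec([0,.149,0]).apply(_b))]  # x(orange) end down
E
python3 - <<'E'
from h import *
np.set_printoptions(precision=4,suppress=True)
for c in("wrist","side"):
    im=arm.get_image(c);save(im,"plp_"+c)
    rs=[r for r in arm.trace("pale_wedge",im)]
    uv=w2pix(im,[.623,-.14,.095]);r=min(rs,key=lambda r:np.linalg.norm(np.array(r["centre"])*[512,384]-uv))
    print(c,r["conf"],np.array(r["centre"])*[512,384]-uv)
    m=r["region"].astype(np.float32)
    print(fit("pale_tilt",[im],(.623,-.14,2.925),.081,[m]))
E
python3 go.py .5377 .3597 .24 1.354
```

```text
wrist 0.88 [ 0.3406 -7.0971]
(array([ 0.6225, -0.1406,  2.9241]), np.float64(0.03711267560720444), 1)
side 0.89 [ 2.8776 -0.3203]
(array([ 0.6258, -0.1393,  2.9202]), np.float64(0.050468750298023224), 1)
turn [ 0.0009  0.0025 -0.0005] then shift cm [16.89 47.05 -2.98] world cm [-6.37 49.58  2.98] t 33.6 pos [ 0.6014 -0.1361  0.2102] F [ 0.  -0.4 -0.4] w 9.0 g 0.0
```

View pics/plp_wrist.png

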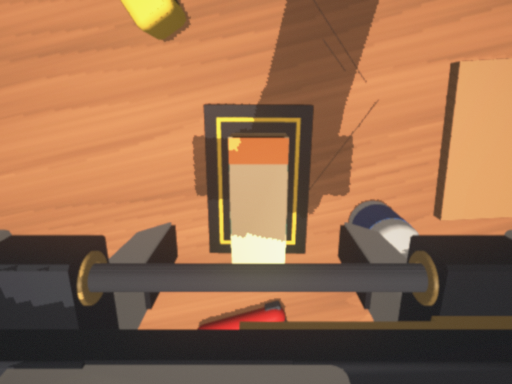

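The pale wedge is squarely on top, fitted within 1 mm of the dark one. Now to the weight.

>>> carry_out(
  claw=[9,9,9,9,9,9,9,9,9,9,9,9,9,9,9,9,9,9,9,9],
  delta_pos=[
    [0.4,1.1,-0.5],
    [0.7,2,-1],
    [0.9,2.5,-1],
    [0.95,2.6,-0.5],
    [0.95,2.6,0],
    [0.95,2.6,0],
    [0.95,2.6,0],
    [0.95,2.6,0],
    [0.95,2.6,0],
    [0.95,2.6,0],
    [0.95,2.6,0],
    [0.95,2.6,0],
    [0.95,2.6,0],
    [0.95,2.6,0],
    [0.95,2.6,0],
    [0.95,2.6,0],
    [0.95,2.6,0],
    [0.95,2.7,0],
    [0.64,2.35,0],
    [0,0,0],
  ],
  angular=[
    [0,0,0],
    [0,0,0],
    [0,0,0],
    [0,0,0],
    [0,0,0],
    [0,0,0],
    [0,0,0],
    [0,0,0],
    [0,0,0],
    [0,0,0],
    [0,0,0],
    [0,0,0],
    [0,0,0],
    [0,0,0],
    [0,0,0],
    [0,0,0],
    [0,0,0],
    [0,0,0],
    [0,0,0],
    [0,0,0],
  ],
)

```text
clock: 35.6
position: [0.5357, 0.3652, 0.2398]
ee_rot: [0.33, 3.123, 0.004]
force: [-0.1, 1.0, 0.2]
width: 0.98
gripper_force: 0.0
```

```bash
python3 wr.py steel_weight 0 sw .5377 .3597 0 wrist;  python3 go.py .5377 .3597 .045 1.354
```

```text
wrist [0.5357 0.3597 0.0083] 0.045120496302843094 1
turn [0.0005 0.002  0.0015] then shift cm [-0.05 -0.07 19.52] world cm [  0.03  -0.08 -19.52] t 35.7 pos [0.5374 0.3605 0.2402] F [-0.1 -0.8  0.5] w 9.02 g 0.0
```

View pics/sw_wrist.png

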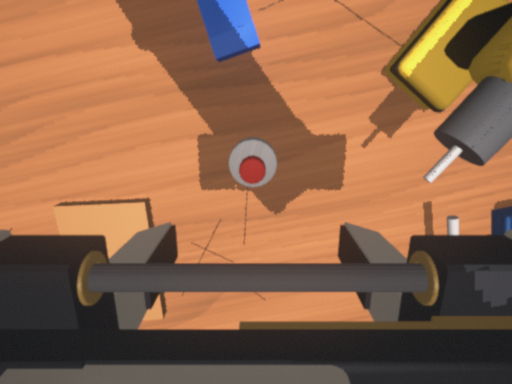

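The weight is at (252,165), knob at (252,170), standing clear between the fingers. Descend to the knob.

>>> carry_out(
  claw=[8,8,7,7,7,7,7,7,7,7],
  delta_pos=[
    [0.06,-0.1,2],
    [0,0,3],
    [0,0,3],
    [0,0,3],
    [0,0,3],
    [0,0,2.5],
    [0,0,1.5],
    [0,0,1],
    [0,0,0.5],
    [0,0,0],
  ],
  angular=[
    [0,0,0],
    [0,0,0],
    [0,0,0],
    [0,0,0],
    [0,0,0],
    [0,0,0],
    [0,0,0],
    [0,0,0],
    [0,0,0],
    [0,0,0],
  ],
)

```text
clock: 36.7
position: [0.5381, 0.3588, 0.0453]
ee_rot: [0.34, 3.121, 0.001]
force: [-0.1, -0.3, 0.7]
width: 0.765
gripper_force: 0.0
```

```bash
python3 go.py .5366 .3597 .037 1.354
```

```text
turn [ 0.0008  0.0023 -0.0003] then shift cm [0.16 0.05 0.83] world cm [-0.15  0.09 -0.83] t 36.7 pos [0.5381 0.3588 0.0453] F [-0.1 -0.3  0.7] w 7.02 g 0.0
```

>>> carry_out(
  claw=[7,7,7,2,2,2,2,2,2,2,2,2,2],
  delta_pos=[
    [0.15,0.04,0.5],
    [0,0,0.3],
    [0,0,0],
    [0,0,0],
    [0,0,0],
    [0,0,0],
    [0,0,0],
    [0,0,0],
    [0,0,0],
    [0,0,0],
    [0,0,0],
    [0,0,0],
    [0,0,0],
  ],
  angular=[
    [0,0,0],
    [0,0,0],
    [0,0,0],
    [0,0,0],
    [0,0,0],
    [0,0,0],
    [0,0,0],
    [0,0,0],
    [0,0,0],
    [0,0,0],
    [0,0,0],
    [0,0,0],
    [0,0,0],
  ],
  force=35,
)

```text
clock: 38.0
position: [0.5364, 0.3594, 0.0371]
ee_rot: [0.34, 3.121, 0.0]
force: [-0.1, -0.9, 0.9]
width: 0.318
gripper_force: 35.0
```

>>> carry_out(
  claw=[2,2,2,2,2,2,2,2,2,2,2],
  delta_pos=[
    [0,0,-0.5],
    [0,0,-1.5],
    [0,0,-2.5],
    [0,0,-3],
    [0,0,-3],
    [0,0,-3],
    [0,0,-3],
    [0,0,-2.5],
    [0,0,-1],
    [0,0,0],
    [0,0,0],
  ],
  angular=[
    [0,0,0],
    [0,0,0],
    [0,0,0],
    [0,0,0],
    [0,0,0],
    [0,0,0],
    [0,0,0],
    [0,0,0],
    [0,0,0],
    [0,0,0],
    [0,0,0],
  ],
)

```text
clock: 39.1
position: [0.5353, 0.3594, 0.236]
ee_rot: [0.34, 3.123, -0.001]
force: [-0.2, 0.5, -6.5]
width: 0.316
gripper_force: 35.0
```

```bash
python3 go.py .6203 -.14 .24 1.354
```

```text
turn [-0.0005  0.0007  0.0001] then shift cm [-19.05 -46.94  -0.4 ] world cm [  8.5  -49.94   0.4 ] t 39.1 pos [0.5353 0.3594 0.236 ] F [-0.2  0.5 -6.5] w 2.9 g 35.0
```

>>> carry_out(
  claw=[2,2,2,2,2,2,2,2,2,2,2,2,2,2,2,2,2,2,2,2],
  delta_pos=[
    [-0.4,-1,0],
    [-0.75,-1.94,0],
    [-1,-2.5,0],
    [-1.05,-2.6,0],
    [-1.05,-2.6,0],
    [-1.05,-2.6,0],
    [-1.05,-2.6,0],
    [-1.05,-2.6,0],
    [-1.05,-2.6,0],
    [-1.05,-2.6,0],
    [-1.05,-2.6,0],
    [-1.05,-2.6,0],
    [-1.05,-2.6,0],
    [-1.05,-2.6,0],
    [-1.05,-2.6,0],
    [-1.05,-2.6,0],
    [-1.05,-2.6,0],
    [-1.05,-2.6,0],
    [-0.75,-1.9,0],
    [-0.4,-0.6,0],
  ],
  angular=[
    [0,0,0],
    [0,0,0],
    [0,0,0],
    [0,0,0],
    [0,0,0],
    [0,0,0],
    [0,0,0],
    [0,0,0],
    [0,0,0],
    [0,0,0],
    [0,0,0],
    [0,0,0],
    [0,0,0],
    [0,0,0],
    [0,0,0],
    [0,0,0],
    [0,0,0],
    [0,0,0],
    [0,0,0],
    [0,0,0],
  ],
)

```text
clock: 41.1
position: [0.6191, -0.1454, 0.2368]
ee_rot: [0.349, 3.121, -0.003]
force: [-0.0, -0.5, -5.4]
width: 0.318
gripper_force: 35.0
```

>>> carry_out(
  claw=[2,2,2,2],
  delta_pos=[
    [0,0,0],
    [0,0,1],
    [0,0,1],
    [0,0,0],
  ],
  angular=[
    [0,0,0],
    [0,0,0],
    [0,0,0],
    [0,0,0],
  ],
)

```text
clock: 41.5
position: [0.62, -0.1378, 0.2148]
ee_rot: [-0.337, -3.122, -0.002]
force: [0.3, 0.7, -6.3]
width: 0.316
gripper_force: 35.0
```

```bash
python3 go.py .62 -.1401 .1408 1.354
```

```text
turn [ 0.0011 -0.0019  0.0019] then shift cm [-0.05 -0.22  7.4 ] world cm [ 0.   -0.23 -7.4 ] t 41.5 pos [ 0.62   -0.1378  0.2148] F [ 0.3  0.7 -6.3] w 2.9 g 35.0
```

>>> carry_out(
  claw=[2,2,2,2,2,2,2,2],
  delta_pos=[
    [-0.05,-0.2,1],
    [0,0,2],
    [0,0,2],
    [0,0,1],
    [0,0,0.5],
    [0,0,0.3],
    [0,0,0],
    [0,0,0],
  ],
  angular=[
    [0,0,0],
    [0,0,0],
    [0,0,0],
    [0,0,0],
    [0,0,0],
    [0,0,0],
    [0,0,0],
    [0,0,0],
  ],
)

```text
clock: 42.3
position: [0.6218, -0.142, 0.1499]
ee_rot: [0.34, 3.12, 0.001]
force: [-0.3, -0.2, -6.0]
width: 0.319
gripper_force: 35.0
```

```bash
python3 go.py .62 -.1401 .1408 1.354
```

```text
turn [ 0.0007  0.0033 -0.    ] then shift cm [0.22 0.15 0.91] world cm [-0.18  0.19 -0.91] t 42.3 pos [ 0.6218 -0.142   0.1499] F [-0.3 -0.2 -6. ] w 2.93 g 35.0
```

>>> carry_out(
  claw=[2,2,2,2,2],
  delta_pos=[
    [0.2,0.13,0.3],
    [0,0,0.2],
    [0,0,0],
    [0,0,0],
    [0,0,0],
  ],
  angular=[
    [0,0,0],
    [0,0,0],
    [0,0,0],
    [0,0,0],
    [0,0,0],
  ],
)

```text
clock: 42.8
position: [0.6198, -0.1402, 0.1443]
ee_rot: [0.34, 3.121, 0.001]
force: [-0.3, -0.1, -6.5]
width: 0.318
gripper_force: 35.0
```

```bash
python3 go.py .62 -.1401 .1408 1.354
```

```text
turn [ 0.0006  0.0022 -0.0001] then shift cm [-0.02  0.01  0.35] world cm [ 0.02  0.01 -0.35] t 42.8 pos [ 0.6198 -0.1402  0.1443] F [-0.3 -0.1 -6.5] w 2.92 g 35.0
```

>>> carry_out(
  claw=[2,2,2,2,2,2,2],
  delta_pos=[
    [0,0,0.1],
    [0,0,0.1],
    [0,0,0.05],
    [0,0,0.05],
    [0,0,0.03],
    [0,0,0],
    [0,0,0],
  ],
  angular=[
    [0,0,0],
    [0,0,0],
    [0,0,0],
    [0,0,0],
    [0,0,0],
    [0,0,0],
    [0,0,0],
  ],
)

```text
clock: 43.5
position: [0.6197, -0.1402, 0.1409]
ee_rot: [0.34, 3.121, 0.001]
force: [-0.3, 0.5, -6.1]
width: 0.319
gripper_force: 35.0
```

>>> carry_out(
  claw=[2,2,2,2],
  delta_pos=[
    [0,0,0.05],
    [0,0,0.04],
    [0,0,0],
    [0,0,0],
  ],
  angular=[
    [0,0,0],
    [0,0,0],
    [0,0,0],
    [0,0,0],
  ],
)

```text
clock: 43.9
position: [0.6198, -0.1402, 0.1408]
ee_rot: [0.34, 3.12, 0.001]
force: [-5.0, 1.4, 5.4]
width: 0.32
gripper_force: 35.0
```

Contact: the force went from −6 to +5 N. Release and lift straight up.

>>> carry_out(
  claw=[3.2,4,5,6.5,7,7,7,7,7,7,7,7],
  delta_pos=[
    [0,0,-0.03],
    [0,0,0],
    [0,0,0],
    [0,0,0],
    [0,0,0],
    [0,0,0],
    [0,0,-1],
    [0,0,-2],
    [0,0,-3],
    [0,0,-3],
    [0,0,-2],
    [0,0,0],
  ],
  angular=[
    [0,0,0],
    [0,0,0],
    [0,0,0],
    [0,0,0],
    [0,0,0],
    [0,0,0],
    [0,0,0],
    [0,0,0],
    [0,0,0],
    [0,0,0],
    [0,0,0],
    [0,0,0],
  ],
)

```text
clock: 45.1
position: [0.621, -0.1411, 0.2542]
ee_rot: [0.34, 3.115, 0.0]
force: [-0.3, 0.3, -0.2]
width: 0.762
gripper_force: 0.0
```

```bash
python3 wr.py steel_weight .1037 swp .6192 -.14 0 wrist,side
python3 - <<'E'
from h import *
a=cv2.imread("pics/swp_side.png");b=cv2.imread("pics/swp_wrist.png")
cv2.imwrite("pics/fin.png",np.hstack([cv2.resize(a[80:200,180:310],(390,360),interpolation=cv2.INTER_CUBIC),cv2.resize(b[:300,100:425],(390,360))]))
E
```

```text
wrist [ 0.619  -0.1402  0.069 ] 0.05735341086983681 1
side [ 0.622  -0.1388  0.0114] 0.08548206090927124 1
```

View pics/fin.png

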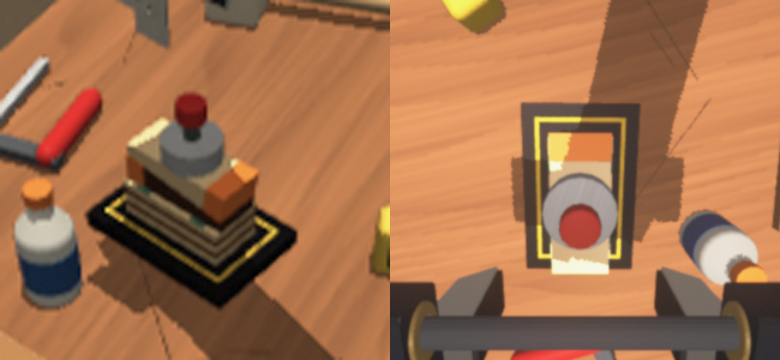

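The stack is complete: it is level, the weight stands upright at the middle of the top (fit within 1 mm of target), and the gripper is clear. Handing in.

```bash
python3 -c "
from cell import arm
print(arm.sign_off())"
```

```text
the job is handed in; nothing more can be done
None
```

I built the prop on the black board in the order asked and handed it in at about 45 s: ply block, dark wedge, pale wedge turned end for end, and the steel weight upright on the level top. The camera fits put each piece within about 1–2 mm of centre, and I did not touch the tape measure or the glue bottle.

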